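# Unstack the washed bird-feeding things onto the plant stand

### The job

The washed bird-feeding things are stacked on the drip tray, jar in bowl on tub: take the stack apart from the top down and put each back on the plant stand, gently and upright. First stand the glass jar on the free part of the lowest tier beside the brush, then the ceramic bowl in the middle of the tallest tier, then the lidded tub in the middle of the middle-height tier, and last lay the steel scoop right way up on the tub's lid, centred and lengthwise along it. Leave the brush, the potted seedling and the trowel where they are.

Things in the scene. Friction and masses are not known exactly. Their poses are not given: they have to be found in the camera images.
- jar: closed glass jar with brass-coloured screw cap, an upright cylinder 48 mm in diameter and 85 mm high, about 180 g; stands loose inside the bowl at the start. Origin: centre of its underside, z up
- bowl: small round white ceramic feeding bowl with nearly straight sides, 68 mm outer diameter, 36 mm high, wall 4 mm, inner floor 5 mm above its underside, about 160 g; stands on the tub's lid at the start. Origin: centre of its underside, z up
- tub: white plastic tub with a clip-on grey lid that stays on: lid 112 mm (x) by 68 mm (y), 14 mm thick with a flat top 64 mm above the underside; body below the lid 106 by 62 mm; end clips reach x = 61 mm either way. About 300 g; stands on the wooden drip tray (12 mm high, 150 mm square) at the start. Origin: centre of its underside, x along its length, z up. To be gripped across the lid's 68 mm width
- scoop: steel feed scoop, 145 mm long, lying on the table: a square handle 16 mm wide and 16 mm high along x from -65 to +20 mm, then an open pan from x = 20 to 80 mm, 46 mm wide, walls up to 22 mm high. Handle and pan lie flat on the same plane, open side up. About 120 g. Origin: on the underside below the handle at its balance point, where to grip (across y); x points from handle to pan, z up
- tier_low: lowest tier of the plant stand: round aluminium disc 200 mm in diameter on three scrolled legs, fixed, flat top 50 mm above the table; the brush lies on one side of it. Origin: on the table below the disc's centre, z up; the brush's centre is at about x = -55 mm in this frame and lies along y
- tier_mid: middle tier of the plant stand: round aluminium disc 160 mm in diameter on three scrolled legs, fixed, flat top 100 mm above the table. Origin: on the table below the disc's centre, z up
- tier_top: tallest tier of the plant stand: round aluminium disc 130 mm in diameter on three scrolled legs, fixed, flat top 160 mm above the table. Origin: on the table below the disc's centre, z up
- brush: wooden scrubbing brush, 140 mm long (y), 30 mm wide (x), 26 mm high, lying bristles down on the lowest tier; to be left alone. Origin: centre of its underside
- pot: terracotta pot with a seedling, 96 mm in diameter, 80 mm high (seedling to 130 mm), on the table beyond the work; to be left alone. Origin: centre of its underside
- trowel: steel garden trowel with wooden handle, about 270 mm long (x), 65 mm wide, 26 mm high, on the table beyond the work; to be left alone. Origin: on its underside where the blade begins, x towards the blade
There are look-alikes about, which are no part of the job. Several things have the shape of the tub; the one meant has the colours described above.

How it is judged:
By the outcome, as a careful person would: the job done as asked, in the order asked, and still so for the second after the job is handed in, with the robot touching nothing.
It also fails if it takes over 125 s, if anything falls off the work surface, if the arm or the gripper's body presses on something with over 40 N, if the wrist force passes 120 N, or if a joint passes its speed limit or range.

### The arm

A 6-joint arm with a two-finger parallel gripper is mounted at the origin on the work surface. World frame = base frame: x ahead of the robot, y to its left, z up, the work surface at z = 0. Lengths are in m, angles in degrees, forces in N, time in s.
With the tool pointing down it reaches from about 0.375 to 0.9 m from the base axis. Payload 3.1 kg.
Tool frame: the origin (TCP) lies at the very end of the fingers, on their centre line; the grasp point (between the pads) lies 19 mm behind it; z points along the fingers, y is the line along which they close (so a half turn about z gives the same grasp; the last joint's range is limited). The gripper opens to 87 mm and grips with 3 to 60 N. Pads are 19 mm wide; open, the fingers measure 117 mm over their backs; the gripper's body (75 mm by 190 mm) begins 51 mm behind the grasp point.
Start: joints at [59.272, 30.224, 82.088, -0, 67.689, -10.227], TCP at [0.219, 0.585, 0.223] pointing down, gripper open.
Joint ranges: [-176.69, 176.69], [-43.24, 126.21], [12.49, 139.97], [-82, 262], [0, 151.66], [-163.58, 163.58]. Speed limits (degrees/s): [159.86, 159.86, 180, 180, 180, 180].

### API

Orientations are given as a 3x3 rotation matrix whose columns are the frame's x, y, z axes.
In Python, from rig import * gives the robot as it stands.
- The arm moves only by the tool jog_arm, never from a script. Its arguments are lists of equal length, an entry for each row: "delta_pos": the shift along the world's x, y, z in cm, a list of three; "turn": the turn about the world's z in degrees; "grip": the closure, from 0 (fully open) to 1 (shut). In form: {"delta_pos": [[x, y, z], ...], "turn": [turn, ...], "grip": [grip, ...]}. A call has 1 to 12 rows; each row is the pose to reach, as a shift and turn from the pose commanded when the call began; what a row does not reach only later rows make up. A row lasts 1/8 s, in which the tool goes at most 62.5 mm and 10.7 degrees, less where a joint would pass 70% of its speed; a pose out of reach is approached as far as the arm can. A call with a gripper value outside its range is refused whole. The fingers move at their own pace and stop on an object; the grip force is fixed at half the most. Time passes only in rows, so rows that repeat a pose let the fingers close. It gives the time, the measured TCP pose, the force, the opening and the grip force at its end, in the units of the state.
- read_state(): the state, without advancing time (a new reading comes with each control period).
- capture(name): name is "scene" or "top" or "wrist"; returns a dict with "color" (480x640x3 uint8, blue, green, red), "fovy" (degrees; the focal length in pixels is half the picture's height over the tangent of half this angle, whatever the lens; pixels are square), "cx", "cy" (the principal point, pixels), "camera_from_world" (4x4, takes a point from world to camera coordinates). Camera axes: x right, y up, looking along -z (the intrinsics and any distortion apply to the point x, -y, -z); pixel columns grow to the right and rows downward; lengths in m; the calibration is good to about 2 mm. A picture is of the moment at which its call begins. There is no depth.
- hand_in(): hands the job in; it is judged then, once.
The state is a dict: "time_s": time; "joint_positions": joint angles; "qvel": joint speeds; "tau": joint torques, N m; "position": TCP position; "tcp_rot": TCP orientation; "force": force on the tool from outside, world axes, zero at the start; "moment": the same for the moment, N m; "opening": opening from 0.0 (shut) to 1.0 (fully open); "grasp_force": force on a finger pad.
Only numpy, scipy, OpenCV 4.12 (cv2) and the standard library are available. Lean on these libraries where they do the work, as an engineer would, in place of code of your own. Each camera call takes 0.05 s, during which the arm holds its last target. There are 200 camera calls.

## Working session

There is one attempt and no reset: what is moved stays moved. The work goes in short steps, Python scripts to look and compute and a tool call to move; the robot and the scene stay as the last step left them, time stands still between calls to the robot, and variables do not carry over. Pictures are saved under pics/ and viewed, at most 14 in all, crops included, and the job is handed in when it is done.

Besides the shell and the picture viewer there is one more tool, called after "Emit:" as name(argument=value, ...), one argument or row to a line, values as JSON. jog_arm: Moves the arm, as the interface text tells. Its arguments: {"type":"object","properties":{"delta_pos":{"type":"array"},"turn":{"type":"array"},"grip":{"type":"array"}},"required":["delta_pos","turn","grip"]}

```bash
ls; mkdir -p pics
cat > h.py <<'E'
from rig import *
import numpy as np, cv2
def snap(n,f):
    c=capture(n); cv2.imwrite('pics/'+f+'.png',c['color']); np.savez('pics/'+f+'.npz',**c); return c
def load(f): return dict(np.load('pics/'+f+'.npz'))
def ray(c,u,v,z):
    f=240/np.tan(np.radians(float(c['fovy']))/2)
    T=np.array(c['camera_from_world']); R=T[:3,:3]; o=-R.T@T[:3,3]
    d=R.T@np.array([(u-c['cx'])/f,-(v-c['cy'])/f,-1])
    return o+d*(z-o[2])/d[2]
def proj(c,p):
    f=240/np.tan(np.radians(float(c['fovy']))/2)
    q=np.array(c['camera_from_world'])@np.r_[p,1]
    return c['cx']+f*q[0]/-q[2], c['cy']-f*q[1]/-q[2]
E
python3 - <<'E'
from h import *
for n in('scene','top','wrist'):
    c=snap(n,n+'0'); print({k:v for k,v in c.items() if k!='color'})
print(read_state())
E
```

```text
pics
{'fovy': 52.6026015030616, 'cx': 315.4301833180195, 'cy': 234.9405015012042, 'camera_from_world': array([[ 0.87196388,  0.48954527, -0.00494148, -0.49546702],
       [-0.26373772,  0.47821781,  0.83770528,  0.12142732],
       [ 0.41245776, -0.7291455 ,  0.54610021, -1.58540139],
       [ 0.        ,  0.        ,  0.        ,  1.        ]])}
{'fovy': 54.14678175395845, 'cx': 322.74993287098516, 'cy': 239.90305227182796, 'camera_from_world': array([[-0.01988778, -0.99980133,  0.00133037, -0.07114845],
       [ 0.98766263, -0.01943956,  0.15538542, -0.61711537],
       [-0.15532868,  0.00440423,  0.98785303, -1.32023597],
       [ 0.        ,  0.        ,  0.        ,  1.        ]])}
{'fovy': 66.05593698153012, 'cx': 318.56320220552163, 'cy': 241.06783051583565, 'camera_from_world': array([[ 0.35042089,  0.93659086, -0.00166348, -0.62477492],
       [-0.90700983,  0.33890936, -0.24994723,  0.03076489],
       [-0.23353452,  0.08909552,  0.96825803, -0.38997809],
       [ 0.        ,  0.        ,  0.        ,  1.        ]])}
{'time_s': 0.15, 'joint_positions': array([ 5.92726505e+01,  3.02675431e+01,  8.21421085e+01, -1.08702453e-03,
        6.76907098e+01, -1.02276434e+01]), 'qvel': array([ 0.00204467, -0.18008072, -0.15413963,  0.01720989, -0.0196896 ,
       -0.01049817]), 'tau': array([ 9.32833245e-04, -4.40432489e+01, -1.76843226e+01,  6.33730413e-02,
        5.53009124e-02, -9.09288337e-05]), 'position': array([0.21854904, 0.58490911, 0.22177338]), 'tcp_rot': array([[-9.36676384e-01,  3.50195057e-01, -8.79915806e-04],
       [ 3.50196039e-01,  9.36675205e-01, -1.51468860e-03],
       [ 2.93758859e-04, -1.72691607e-03, -9.99998466e-01]]), 'force': array([-0.79529071, -0.85953336, -0.75698227]), 'moment': array([ 0.00554422, -0.02211767,  0.04614355]), 'grasp_force': 0.0, 'opening': 0.9992238639784404}
```

View pics/scene0.png

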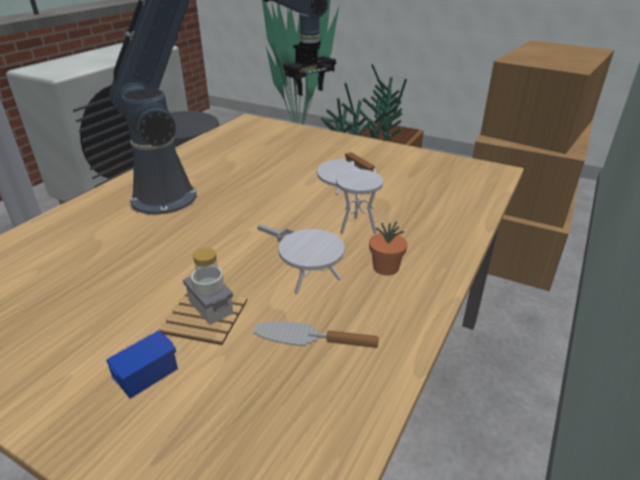

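View pics/top0.png

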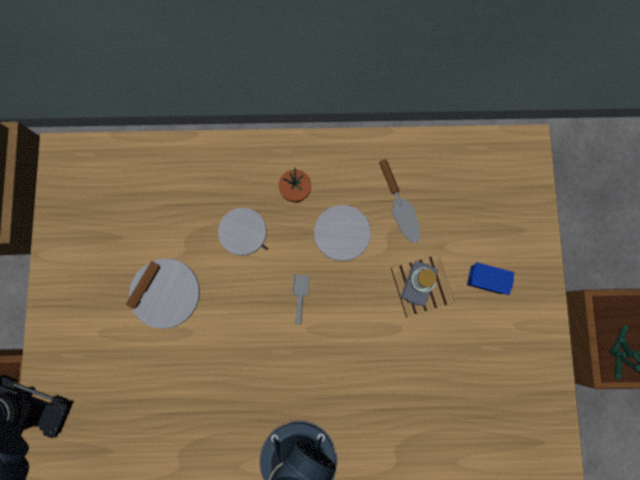

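The scene view shows the stack at (208,285): jar in bowl on a grey-lidded tub. Beside it is a blue tub-shaped box at (143,362). In the top view the three tiers are low (164,293), mid (342,233) and top (242,232), and the scoop is at (300,298).
Tub candidates in the top view: the grey-lid box under the bowl at (420,284) and the blue box at (490,279). The grey one fits, since it has the grey lid and stands on the tray under the bowl. I'll confirm that in a crop.

Run:
```python
from h import *
c=load('top0'); s=load('scene0')
a=cv2.resize(c['color'][245:330,380:525],(580,340),interpolation=cv2.INTER_CUBIC)
b=cv2.resize(s['color'][240:345,160:250],(206,240),interpolation=cv2.INTER_CUBIC)
im=np.zeros((590,580,3),np.uint8); im[:340]=a; im[345:585,:206]=b
sc=cv2.resize(c['color'][265:330,270:330],(220,240),interpolation=cv2.INTER_CUBIC); im[345:585,220:440]=sc
cv2.imwrite('pics/crop1.png',im)
hsv=cv2.cvtColor(c['color'],cv2.COLOR_BGR2HSV)
m=((hsv[...,1]<45)&(hsv[...,2]>95)).astype(np.uint8)*255
n,l,st,ce=cv2.connectedComponentsWithStats(m)
for i in range(1,n):
    if st[i,4]>60:
        print(st[i],ce[i])
        cn=cv2.findContours((l==i).astype(np.uint8),0,1)[0][0]
        print('  circ',cv2.minEnclosingCircle(cv2.convexHull(cn)),'ell',cv2.fitEllipse(cv2.convexHull(cn)) if len(cn)>8 else '','rect',cv2.minAreaRect(cn))
for nm,u,v,z in(('low',164,293,.05),('mid',342,233,.1),('top',242,232,.16),('scoop',300,298,.01)):print(nm,ray(c,u,v,z))
```

```text
[  30  118  610   73 5859] [471.04403482 134.78426353]
  circ ((334.7298889160156, 137.00009155273438), 304.86285400390625) ell ((-1684.471923828125, 507.8760070800781), (325.5492248535156, 4716.1435546875), 81.15436553955078) rect ((334.5, 154.0), (72.0, 609.0), 90.0)
[ 557  175   83  113 4069] [600.2740231  238.04988941]
  circ ((606.332763671875, 233.19224548339844), 62.09524154663086) ell ((603.6922607421875, 231.9380340576172), (104.06082916259766, 127.30619049072266), 166.61752319335938) rect ((598.0, 231.0), (82.0, 112.0), 0.0)
[392 193  28  50 817] [406.02080783 218.5495716 ]
  circ ((405.5, 217.0), 26.19647216796875) ell ((405.4234619140625, 217.07569885253906), (21.190263748168945, 53.10270309448242), 157.1928253173828) rect ((405.5, 217.00001525878906), (52.36608123779297, 21.354963302612305), 68.19859313964844)
[ 314  205   57   56 2506] [341.92537909 232.40263368]
  circ ((341.85272216796875, 232.3643341064453), 28.347747802734375) ell ((341.8907775878906, 232.3972625732422), (56.0706672668457, 56.45675277709961), 87.16062927246094) rect ((342.0, 232.5), (55.0, 56.0), 90
[... 1525 characters left out ...]
6  49 467] [299.99143469 292.54817987]
  circ ((301.0, 298.75), 24.76019859313965) ell ((300.4115295410156, 287.6868896484375), (15.165098190307617, 73.6561050415039), 2.6467294692993164) rect ((300.5, 299.0), (48.0, 15.0), 90.0)
[ 577  390   63   90 4407] [611.65985931 439.5416383 ]
  circ ((611.2481079101562, 437.3780212402344), 50.0256233215332) ell ((611.3003540039062, 438.5806884765625), (79.25349426269531, 108.12481689453125), 172.70510864257812) rect ((607.9999389648438, 434.5), (61.99999237060547, 88.99998474121094), -0.0)
low [0.4706207  0.37346093 0.05      ]
mid [ 0.62602176 -0.13758119  0.1       ]
top [0.6237185  0.13311536 0.16      ]
scoop [ 0.45006717 -0.01320961  0.01      ]
```

View pics/crop1.png

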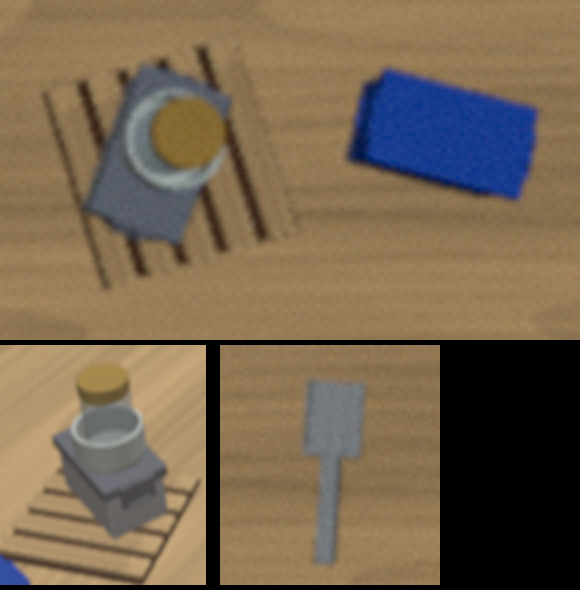

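The crop confirms it: the grey-lidded tub under the bowl at (420,284) is the one meant, and the blue box is a look-alike. The jar cap is at (427,278), the bowl rim at (424.5,279.5), and the scoop's pan end points to +x.

Run:
```python
from h import *
c=load('top0'); s=load('scene0')
t=lambda x,y:(380+x/4,245+y/4)
P=lambda n,u,v,z:print(n,(ray(c,u,v,z)*1000).round(1), 'scene px',np.round(proj(s,ray(c,u,v,z)),1))
P('jar',*t(188,133),.166);P('bowl',*t(178,138),.112)
C=[ray(c,*t(*p),.076)[:2] for p in((145,62),(230,100),(178,243),(88,207))]
print('tub',np.mean(C,0)*1000,[(np.linalg.norm(C[i]-C[i-1])*1000).round(),np.degrees(np.arctan2(*(C[i]-C[i-1])[::-1])).round(1)] if 0 else [(np.linalg.norm(C[i]-C[i-1]).round(3),np.degrees(np.arctan2(*(C[i]-C[i-1])[::-1])).round(1)) for i in range(4)])
P('low',163.8,293.1,.05);P('mid',341.9,232.4,.1);P('top',241.7,231.1,.16)
P('sf',301.9,275,.01);P('sr',298.6,323.8,.008)
hsv=cv2.cvtColor(c['color'],cv2.COLOR_BGR2HSV)
m=((hsv[...,1]>100)&(hsv[...,2]<160)&(hsv[...,0]<18)).astype(np.uint8); m[:250]=0;m[320:]=0;m[:,:115]=0;m[:,180:]=0
n,l,st,ce=cv2.connectedComponentsWithStats(m); i=1+st[1:,4].argmax(); cn=cv2.findContours((l==i).astype(np.uint8),0,1)[0][0]
r=cv2.minAreaRect(cn);print(r); P('brush',*r[0],.076)
B=[ray(c,*p,.076)[:2] for p in cv2.boxPoints(r)];print(np.round(B,3))
ms=((s['color'][...,2].astype(int)-s['color'][...,0]>60)).astype(np.uint8)
```

```text
jar [ 489.7 -354.7  166. ] scene px [201.4 252.9]
bowl [ 490.2 -359.8  112. ] scene px [203.3 274.4]
tub [ 482.67097512 -354.70836442] [(np.float64(0.111), np.float64(-24.0)), (np.float64(0.065), np.float64(-115.6)), (np.float64(0.108), np.float64(157.0)), (np.float64(0.067), np.float64(67.0))]
low [470.3 374.   50. ] scene px [344.4 170.2]
mid [ 627.7 -137.3  100. ] scene px [308.9 245.7]
top [626.2 133.9 160. ] scene px [357.3 178.9]
sf [517.6 -19.7  10. ] scene px [296.1 240.7]
sr [375.4  -8.1   8. ] scene px [256.6 226.3]
((136.5, 284.5), (69.0, 43.0), 90.0)
brush [494.6 442.8  76. ] scene px [359.9 157.1]
[[0.594 0.508]
 [0.591 0.386]
 [0.398 0.379]
 [0.4   0.499]]
```

Emit:
jog_arm(
  delta_pos=[
    [0, 0, 7],
    [15, -14, 10],
    [31, -28, 10],
    [31, -28, 10],
    [31, -28, 10],
    [31, -28, 10],
    [31, -28, 10],
    [31, -28, 10],
    [31, -28, 10],
  ],
  turn=[0, 0, 0, 0, 0, 0, 0, -3, -3],
  grip=[0, 0, 0, 0, 0, 0, 0, 0, 0],
)

```text
time_s: 1.27
position: [0.5314, 0.3028, 0.3222]
tcp_rot: [[-0.915, 0.403, 0.001], [0.403, 0.915, -0.001], [-0.001, -0.0, -1.0]]
force: [0.2, -0.6, -0.8]
opening: 0.999
grasp_force: 0.0
```

Emit:
jog_arm(
  delta_pos=[
    [-6, -64, -4],
    [-6, -64, -4],
    [-6, -64, -4],
    [-6, -64, -4],
    [-6, -64, -4],
    [-6, -64, -4],
    [-6, -64, -4],
    [-6, -64, -4],
    [-6, -64, -4],
    [-6, -64, -4],
    [-6, -64, -4],
    [-6, -64, -4],
  ],
  turn=[0, 0, 0, 0, 0, 0, 0, 0, 0, 0, 0, 0],
  grip=[0, 0, 0, 0, 0, 0, 0, 0, 0, 0, 0, 0],
)

```text
time_s: 2.78
position: [0.4687, -0.3341, 0.2819]
tcp_rot: [[-0.917, 0.4, -0.001], [0.4, 0.917, 0.002], [0.001, 0.001, -1.0]]
force: [0.9, 0.6, -0.2]
opening: 0.998
grasp_force: 0.0
```

Run:
```python
from h import *
c=snap('wrist','w1')
s=read_state();print(s['position'],s['tcp_rot'],s['time_s'])
for n,p in(('jar',(.4897,-.3547,.166)),('bowl',(.490,-.360,.112)),('tub',(.4827,-.3547,.076))):print(n,proj(c,p))
```

```text
[ 0.46877378 -0.33283181  0.28207912] [[-9.17233079e-01  3.98350071e-01 -8.37223353e-04]
 [ 3.98347204e-01  9.17231542e-01  2.40911921e-03]
 [ 1.72760047e-03  1.87621824e-03 -9.99996748e-01]] 2.825
jar (np.float64(304.12829937638656), np.float64(269.3120695581722))
bowl (np.float64(301.1780868229237), np.float64(253.14246031189145))
tub (np.float64(304.5031884707064), np.float64(235.0576794879753))
```

View pics/w1.png

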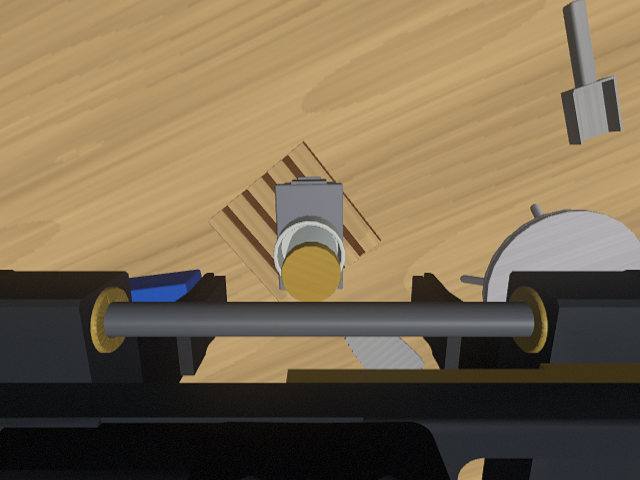

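The wrist view shows the jar cap at (311,272), the bowl rim at (309.5,254), and the lid between columns 275 and 343 with its far edge at row 183. The lid is well aligned with the tool.

Run:
```python
from h import *
c=load('w1'); R=read_state()['tcp_rot']
hsv=cv2.cvtColor(c['color'],cv2.COLOR_BGR2HSV)
roi=np.zeros((480,640),np.uint8); roi[235:300,270:350]=1
m=((hsv[...,1]>150)).astype(np.uint8)*roi
cn=max(cv2.findContours(m,0,1)[0],key=cv2.contourArea);e=cv2.fitEllipse(cv2.convexHull(cn));print(e)
print('jar',ray(c,*e[0],.166))
print('bowl',ray(c,309.5,254,.112), ray(c,275,254,.112),ray(c,344,254,.112))
a,b=ray(c,275.5,190,.076),ray(c,343,190,.076);f=ray(c,309,183,.076)
print('lid edges',a,b,np.linalg.norm(a-b),'far',f,'tub centre',(f-R[:,0]*.056))
# edge lines of the lid
g=c['color'].astype(int)
for v in(186,195,205,212):
    row=(hsv[v,:,1]<60); xs=np.where(row[262:356])[0]+262; print(v,xs.min(),xs.max())
```

```text
((311.110107421875, 272.4891662597656), (57.2704963684082, 59.81597900390625), 60.305931091308594)
jar [ 0.49435898 -0.35069409  0.166     ]
bowl [ 0.49389069 -0.35318748  0.112     ] [ 0.48093081 -0.3828525   0.112     ] [ 0.5068551  -0.32351207  0.112     ]
lid edges [ 0.42906254 -0.36231361  0.076     ] [ 0.4559394 -0.3007384  0.076    ] 0.06718535863551611 far [ 0.4360793  -0.32895345  0.076     ] tub centre [ 0.48744436 -0.35126089  0.07590325]
186 275 342
195 275 342
205 276 342
212 276 342
```

Emit:
jog_arm(
  delta_pos=[
    [2.6, -1.7, -3],
    [2.6, -1.7, -7],
    [2.6, -1.7, -11],
    [2.6, -1.7, -14],
    [2.6, -1.7, -15.6],
    [2.6, -1.7, -15.6],
    [2.6, -1.7, -15.6],
    [2.6, -1.7, -15.6],
    [2.6, -1.7, -15.6],
    [2.6, -1.7, -15.6],
    [2.6, -1.7, -15.6],
    [2.6, -1.7, -15.6],
  ],
  turn=[0, 0, 0, 0, 0, 0, 0, 0, 0, 0, 0, 0],
  grip=[0, 0, 0, 0, 0, 0, 0.4, 0.6, 1, 1, 1, 1],
)

```text
time_s: 4.32
position: [0.4948, -0.3519, 0.1268]
tcp_rot: [[-0.917, 0.399, 0.0], [0.399, 0.917, -0.0], [-0.0, -0.0, -1.0]]
force: [-0.7, -0.4, 1.1]
opening: 0.546
grasp_force: 30.0
```

Emit:
jog_arm(
  delta_pos=[
    [0, 0, 0.5],
    [0, 0, 1.5],
    [0, 0, 3],
    [0, 0, 6],
    [0, 0, 10],
    [0, 0, 15],
    [1, 3, 18],
    [1, 7, 19],
    [2, 12, 20],
    [2, 17, 20],
    [3, 22, 20],
    [3, 27, 20],
  ],
  turn=[0, 0, 0, 0, 0, 0, 0, 0, 0, 0, 0, 0],
  grip=[1, 1, 1, 1, 1, 1, 1, 1, 1, 1, 1, 1],
)

```text
time_s: 5.82
position: [0.5252, -0.0799, 0.3278]
tcp_rot: [[-0.917, 0.399, 0.002], [0.399, 0.917, -0.0], [-0.002, 0.0, -1.0]]
force: [-0.7, -0.2, -2.1]
opening: 0.544
grasp_force: 30.0
```

Emit:
jog_arm(
  delta_pos=[
    [0.5, 5, 0],
    [1, 10, 0],
    [1.5, 15, 0],
    [2, 20, 0],
    [2.5, 25, 0],
    [3, 30, 0],
    [3, 34, 0],
    [3, 37, 0],
    [3, 39, 0],
    [3, 40, 0],
    [3, 40, 0],
    [3, 40, 0],
  ],
  turn=[0, 0, 0, 0, 0, 0, 0, 0, 0, 0, 0, 0],
  grip=[1, 1, 1, 1, 1, 1, 1, 1, 1, 1, 1, 1],
)

```text
time_s: 7.32
position: [0.555, 0.3173, 0.3266]
tcp_rot: [[-0.917, 0.4, -0.0], [0.4, 0.917, -0.001], [-0.0, -0.001, -1.0]]
force: [0.0, -0.6, -2.4]
opening: 0.545
grasp_force: 30.0
```

Run:
```python
from h import *
c=snap('wrist','w2')
s=read_state();print(s['position'],s['opening'],s['time_s'])
for n,p in(('low',(.470,.374,.05)),('jar',(.4525,.3435,.05))):print(n,proj(c,p))
```

```text
[0.55501124 0.31731504 0.32659464] 0.5425638560301689 7.375
low (np.float64(333.84023812031745), np.float64(115.37723412061035))
jar (np.float64(302.85071592352557), np.float64(111.78742631576341))
```

View pics/w2.png

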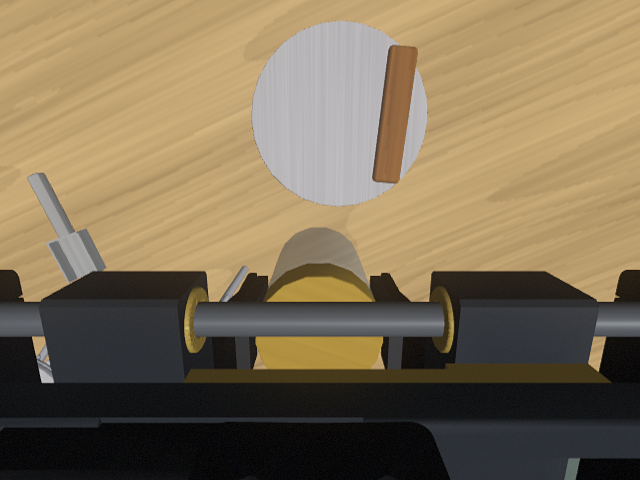

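The wrist view shows the lowest tier centred at (339,113) and the brush at (395,114) on its right side, so the free part is to the left.

Run:
```python
from h import *
c=load('w2')
L=ray(c,339.5,113.5,.05);B=ray(c,395,114,.07);d=(B-L)[:2];print(L,B,np.linalg.norm(d)); d/=np.linalg.norm(d)
t=L[:2]-.036*d; print('target',t, 'delta cm',(t-read_state()['position'][:2])*100)
```

```text
[0.47070273 0.38063516 0.05      ] [0.49611284 0.43359141 0.07      ] 0.05873703063756866
target [0.45512885 0.3481782 ] delta cm [-9.98823951  3.08631614]
```

Emit:
jog_arm(
  delta_pos=[
    [-4, 1.5, 0],
    [-8, 2.5, 0],
    [-10, 3.1, 0],
    [-10, 3.1, -4],
    [-10, 3.1, -8],
    [-10, 3.1, -12],
    [-10, 3.1, -16],
    [-10, 3.1, -19],
    [-10, 3.1, -21],
    [-10, 3.1, -22],
    [-10, 3.1, -22.5],
    [-10, 3.1, -22.5],
  ],
  turn=[0, 0, 0, 0, 0, 0, 0, 0, 0, 0, 0, 0],
  grip=[1, 1, 1, 1, 1, 1, 1, 1, 1, 1, 1, 1],
)

```text
time_s: 8.88
position: [0.4554, 0.3495, 0.1019]
tcp_rot: [[-0.917, 0.399, 0.001], [0.399, 0.917, 0.0], [-0.001, 0.001, -1.0]]
force: [0.4, 0.1, -2.3]
opening: 0.547
grasp_force: 30.0
```

Emit:
jog_arm(
  delta_pos=[
    [0, 0, -0.1],
    [0, 0, -0.2],
    [0, 0, -0.3],
    [0, 0, -0.4],
    [0, 0, -0.4],
    [0, 0, -0.4],
  ],
  turn=[0, 0, 0, 0, 0, 0],
  grip=[1, 1, 1, 1, 1, 1],
)

```text
time_s: 9.62
position: [0.4548, 0.3494, 0.0975]
tcp_rot: [[-0.917, 0.399, -0.0], [0.399, 0.917, -0.0], [-0.0, -0.0, -1.0]]
force: [-1.0, 0.3, -2.2]
opening: 0.543
grasp_force: 30.0
```

Now I'll creep down to contact.

Emit:
jog_arm(
  delta_pos=[
    [0, 0, -0.05],
    [0, 0, -0.1],
    [0, 0, -0.15],
    [0, 0, -0.15],
  ],
  turn=[0, 0, 0, 0],
  grip=[1, 1, 1, 1],
)

```text
time_s: 10.12
position: [0.4548, 0.3494, 0.096]
tcp_rot: [[-0.917, 0.399, -0.0], [0.399, 0.917, -0.0], [0.0, -0.0, -1.0]]
force: [0.4, -1.2, -1.5]
opening: 0.542
grasp_force: 30.0
```

Emit:
jog_arm(
  delta_pos=[
    [0, 0, -0.05],
    [0, 0, -0.1],
    [0, 0, -0.1],
  ],
  turn=[0, 0, 0],
  grip=[1, 1, 1],
)

```text
time_s: 10.5
position: [0.4549, 0.3494, 0.0957]
tcp_rot: [[-0.917, 0.399, 0.0], [0.399, 0.917, 0.0], [-0.0, 0.0, -1.0]]
force: [-1.8, 0.3, 4.8]
opening: 0.54
grasp_force: 30.0
```

Emit:
jog_arm(
  delta_pos=[
    [0, 0, 0],
    [0, 0, 0],
    [0, 0, 0],
    [0, 0, 0],
    [0, 0, 3],
    [0, 0, 8],
    [0, 0, 14],
    [2, -3, 19],
    [4, -8, 20],
    [5, -13, 20],
    [5, -18, 20],
    [5, -23, 20],
  ],
  turn=[0, 0, 0, 0, 0, 0, 0, 0, 0, 0, 0, 0],
  grip=[0.6, 0.4, 0, 0, 0, 0, 0, 0, 0, 0, 0, 0],
)

```text
time_s: 12.0
position: [0.5048, 0.1178, 0.2949]
tcp_rot: [[-0.917, 0.399, 0.0], [0.399, 0.917, -0.0], [-0.0, 0.0, -1.0]]
force: [0.6, -0.2, -0.0]
opening: 0.999
grasp_force: 0.0
```

Emit:
jog_arm(
  delta_pos=[
    [0, -5, 0],
    [0, -10, 0],
    [0, -15, 0],
    [0, -20, 0],
    [0, -25, 0],
    [0, -30, -1],
    [-0.5, -35, -2],
    [-1, -40, -3],
    [-1.5, -44, -4],
    [-2, -46, -5],
    [-2, -46, -5],
    [-2, -46, -5],
  ],
  turn=[0, 0, 0, 0, 0, 0, 0, 0, 0, 0, 0, 0],
  grip=[0, 0, 0, 0, 0, 0, 0, 0, 0, 0, 0, 0],
)

```text
time_s: 13.5
position: [0.485, -0.339, 0.2451]
tcp_rot: [[-0.917, 0.398, -0.0], [0.398, 0.917, 0.001], [0.001, 0.001, -1.0]]
force: [0.5, 0.7, -0.1]
opening: 1.001
grasp_force: 0.0
```

Run:
```python
from h import *
c=snap('wrist','w3'); s=snap('scene','s3')
im=np.zeros((480,640,3),np.uint8); im[:300]=c['color'][:300]; im[300:480,:240]=cv2.resize(s['color'][120:210,300:420],(240,180),interpolation=cv2.INTER_CUBIC)
cv2.imwrite('pics/v3.png',im)
print(read_state()['position'],read_state()['time_s'])
```

```text
[ 0.48533562 -0.33901685  0.24562854] 13.6
```

View pics/v3.png

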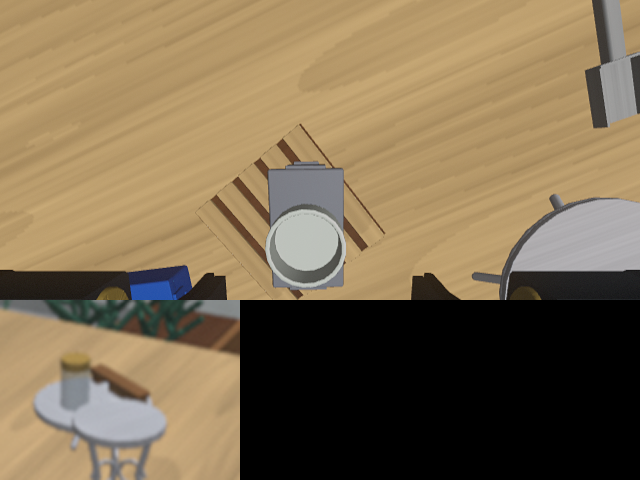

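The jar stands on the low tier. The bowl rim is centred at (306,247), and the lid spans columns 269–344 and rows 168–287.

Run:
```python
from h import *
c=load('w3'); p=read_state()['position']
b=ray(c,306,247,.112);print('bowl',b,np.linalg.norm(ray(c,266,247,.112)-ray(c,346,247,.112)),(b-p)*100)
n=ray(c,306,287,.076);f=ray(c,306.5,168,.076);print('tub',(n+f)/2,np.linalg.norm(n-f), 'yaw',np.degrees(np.arctan2(*(f-n)[1::-1])))
```

```text
bowl [ 0.49402475 -0.35321526  0.112     ] 0.0664538091060935 [  0.86891229  -1.419841   -13.36285354]
tub [ 0.48782835 -0.35146654  0.076     ] 0.11210735973862622 yaw 155.82664204627764
```

Emit:
jog_arm(
  delta_pos=[
    [0.9, -1.4, -2],
    [0.9, -1.4, -6],
    [0.9, -1.4, -10],
    [0.9, -1.4, -13],
    [0.9, -1.4, -15],
    [0.9, -1.4, -16.1],
    [0.9, -1.4, -16.1],
    [0.9, -1.4, -16.1],
    [0.9, -1.4, -16.1],
    [0.9, -1.4, -16.1],
    [0.9, -1.4, -16.1],
    [0.9, -1.4, -16.1],
  ],
  turn=[0, 0, 0, 0, 0, 0, 0, 0, 0, 0, 0, 0],
  grip=[0, 0, 0, 0, 0, 0, 0, 0.15, 0.25, 1, 1, 1],
)

```text
time_s: 15.1
position: [0.4942, -0.355, 0.0849]
tcp_rot: [[-0.917, 0.399, 0.001], [0.399, 0.917, -0.001], [-0.001, -0.001, -1.0]]
force: [-0.1, 1.4, 5.7]
opening: 0.773
grasp_force: 30.0
```

Emit:
jog_arm(
  delta_pos=[
    [0, 0, 0.5],
    [0, 0, 1.5],
    [0, 0, 3],
    [0, 0, 6],
    [0, 0, 11],
    [1, 2, 16],
    [3, 5, 20],
    [5, 9, 23],
    [7, 13, 24],
    [9, 18, 24],
    [11, 23, 24],
    [13, 28, 24],
  ],
  turn=[0, 0, 0, 0, 0, 0, 0, 0, 0, 0, 0, 0],
  grip=[1, 1, 1, 1, 1, 1, 1, 1, 1, 1, 1, 1],
)

```text
time_s: 16.6
position: [0.6239, -0.0729, 0.325]
tcp_rot: [[-0.917, 0.399, 0.001], [0.399, 0.917, -0.0], [-0.001, -0.0, -1.0]]
force: [1.0, -0.3, -2.5]
opening: 0.771
grasp_force: 30.0
```

Emit:
jog_arm(
  delta_pos=[
    [1, 4, 0],
    [2, 8, 0],
    [4, 12, 0],
    [6, 15, 0],
    [7, 17, 0],
    [7.5, 17.5, 0],
    [7.5, 17.5, 0],
    [7.5, 17.5, 0],
  ],
  turn=[0, 0, 0, 0, 0, 0, 0, 0],
  grip=[1, 1, 1, 1, 1, 1, 1, 1],
)

```text
time_s: 17.6
position: [0.6984, 0.099, 0.3242]
tcp_rot: [[-0.916, 0.4, -0.001], [0.4, 0.916, -0.001], [0.0, -0.001, -1.0]]
force: [-0.3, -0.3, -2.3]
opening: 0.772
grasp_force: 30.0
```

Run:
```python
from h import *
c=snap('wrist','w4'); p=read_state()['position']; print(p)
print(proj(c,(.626,.134,.16)))
```

```text
[0.69846218 0.09907073 0.32419952]
(np.float64(321.2861082570061), np.float64(130.0554450626051))
```

View pics/w4.png

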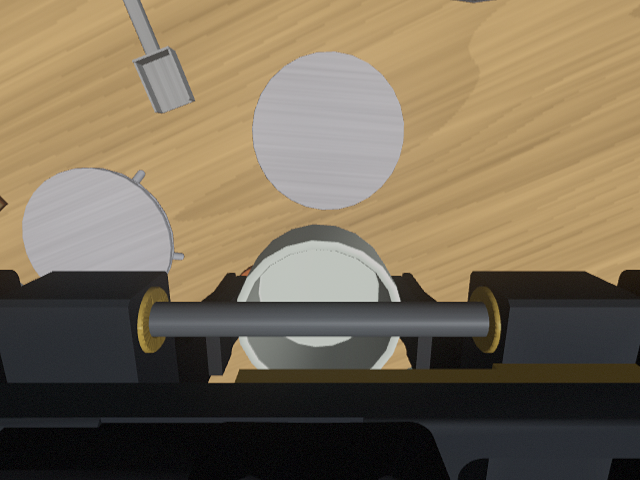

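The top tier is centred at (328,130), and the held bowl is centred between the fingers.

Run:
```python
from h import *
c=load('w4'); p=read_state()['position']
hsv=cv2.cvtColor(c['color'],cv2.COLOR_BGR2HSV)
m=((hsv[...,1]<50)&(hsv[...,2]>120)).astype(np.uint8); m[222:]=0;m[:,:235]=0;m[:,430:]=0;m[:40]=0
cn=max(cv2.findContours(m,0,1)[0],key=cv2.contourArea);e=cv2.fitEllipse(cv2.convexHull(cn));print(e)
b=ray(c,*e[0],.16);print(b,np.linalg.norm(ray(c,252,130,.16)-ray(c,404,130,.16)),(b-p)*100)
s=load('w4')
```

```text
((327.669189453125, 130.21751403808594), (151.56422424316406, 158.2366943359375), 4.129502773284912)
[0.62828836 0.13890902 0.16      ] 0.12891198341322677 [ -7.01738234   3.98382937 -16.4199516 ]
```

Emit:
jog_arm(
  delta_pos=[
    [-3, 1.5, 0],
    [-6, 3, 0],
    [-7, 4, 0],
    [-7, 4, -3],
    [-7, 4, -6],
    [-7, 4, -9],
    [-7, 4, -11.5],
    [-7, 4, -13.5],
    [-7, 4, -14.5],
    [-7, 4, -15],
    [-7, 4, -15.1],
    [-7, 4, -15.1],
  ],
  turn=[0, 0, 0, 0, 0, 0, 0, 0, 0, 0, 0, 0],
  grip=[1, 1, 1, 1, 1, 1, 1, 1, 1, 1, 1, 1],
)

```text
time_s: 19.15
position: [0.6294, 0.1404, 0.1739]
tcp_rot: [[-0.917, 0.399, 0.002], [0.399, 0.917, 0.0], [-0.001, 0.001, -1.0]]
force: [0.7, 0.1, -1.4]
opening: 0.771
grasp_force: 30.0
```

Emit:
jog_arm(
  delta_pos=[
    [0, 0, -0.05],
    [0, 0, -0.1],
    [0, 0, -0.15],
    [0, 0, -0.2],
    [0, 0, -0.2],
  ],
  turn=[0, 0, 0, 0, 0],
  grip=[1, 1, 1, 1, 1],
)

```text
time_s: 19.77
position: [0.6288, 0.1404, 0.1709]
tcp_rot: [[-0.917, 0.399, -0.0], [0.399, 0.917, -0.0], [0.0, -0.0, -1.0]]
force: [0.2, -0.4, -2.3]
opening: 0.776
grasp_force: 30.0
```

Emit:
jog_arm(
  delta_pos=[
    [0, 0, -0.05],
    [0, 0, -0.1],
    [0, 0, -0.15],
    [0, 0, -0.2],
    [0, 0, -0.2],
  ],
  turn=[0, 0, 0, 0, 0],
  grip=[1, 1, 1, 1, 1],
)

```text
time_s: 20.4
position: [0.6288, 0.1404, 0.169]
tcp_rot: [[-0.917, 0.399, -0.0], [0.399, 0.917, -0.0], [0.0, -0.0, -1.0]]
force: [-0.1, -1.0, -1.6]
opening: 0.771
grasp_force: 30.0
```

Emit:
jog_arm(
  delta_pos=[
    [0, 0, -0.05],
    [0, 0, -0.1],
    [0, 0, -0.1],
    [0, 0, -0.1],
  ],
  turn=[0, 0, 0, 0],
  grip=[1, 1, 1, 1],
)

```text
time_s: 20.9
position: [0.6289, 0.1404, 0.1689]
tcp_rot: [[-0.917, 0.399, 0.001], [0.399, 0.917, -0.0], [-0.001, 0.0, -1.0]]
force: [-2.2, -0.3, 5.2]
opening: 0.774
grasp_force: 30.0
```

Emit:
jog_arm(
  delta_pos=[
    [0, 0, 0],
    [0, 0, 0],
    [0, 0, 0],
    [0, 0, 0],
    [0, 0, 3],
    [0, 0, 7],
    [0, 0, 11],
    [-1, -2, 13],
    [-2, -6, 14],
    [-4, -11, 14],
    [-6, -16, 14],
    [-8, -21, 14],
  ],
  turn=[0, 0, 0, 0, 0, 0, 0, 0, 0, 0, 0, 0],
  grip=[0.15, 0.1, 0, 0, 0, 0, 0, 0, 0, 0, 0, 0],
)

```text
time_s: 22.4
position: [0.5482, -0.071, 0.3081]
tcp_rot: [[-0.917, 0.398, 0.001], [0.398, 0.917, -0.0], [-0.001, -0.0, -1.0]]
force: [-0.3, -1.0, -0.8]
opening: 0.998
grasp_force: 0.0
```

Emit:
jog_arm(
  delta_pos=[
    [-1, -5, 0],
    [-2, -10, -1],
    [-3, -15, -3],
    [-4, -20, -5],
    [-5, -25, -7],
    [-6, -28, -8],
    [-6, -28, -8],
    [-6, -28, -8],
  ],
  turn=[0, 0, 0, 0, 0, 0, 0, 0],
  grip=[0, 0, 0, 0, 0, 0, 0, 0],
)

```text
time_s: 23.4
position: [0.4889, -0.349, 0.2281]
tcp_rot: [[-0.917, 0.399, 0.0], [0.399, 0.917, 0.001], [0.0, 0.001, -1.0]]
force: [0.2, -0.1, 0.5]
opening: 0.999
grasp_force: 0.0
```

Run:
```python
from h import *
c=snap('wrist','w5'); s=snap('scene','s5'); t=snap('top','t5')
im=np.zeros((600,640,3),np.uint8); im[:300]=c['color'][:300]; im[300:510,:280]=cv2.resize(s['color'][120:225,300:440],(280,210),interpolation=cv2.INTER_CUBIC)
im[300:600,300:600]=cv2.resize(t['color'][190:290,190:290],(300,300),interpolation=cv2.INTER_CUBIC)
cv2.imwrite('pics/v5.png',im)
print(read_state()['position'],read_state()['time_s'])
```

```text
[ 0.48947083 -0.34844644  0.22869436] 23.55
```

View pics/v5.png

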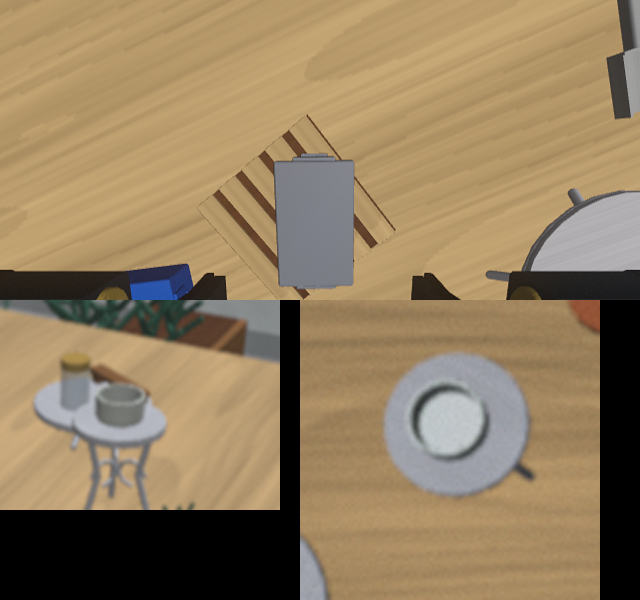

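The bowl stands on the top tier, and its small offset in the top view matches parallax. The tub lid spans columns 275–353 and rows 160–287 in the wrist view.

Run:
```python
from h import *
c=load('w5'); p=read_state()['position']
hsv=cv2.cvtColor(c['color'],cv2.COLOR_BGR2HSV)
m=((hsv[...,1]<70)&(hsv[...,2]>90)).astype(np.uint8); m[292:]=0;m[:,:230]=0;m[:,400:]=0;m[:158]=0
m=cv2.morphologyEx(m,cv2.MORPH_OPEN,np.ones((9,9)))
cn=max(cv2.findContours(m,0,1)[0],key=cv2.contourArea)
W=np.array([ray(c,*q[0],.076)[:2]*1000 for q in cn],np.float32)
r=cv2.minAreaRect(W);print(cv2.boundingRect(cn),r,(np.array(r[0])/10-p[:2]*100))
t=load('w4')
for uu in(98,):print('mid est',ray(t,97,243,.1))
```

```text
(274, 158, 80, 131) ((488.1780090332031, -351.2428894042969), (67.01754760742188, 116.02326965332031), 67.32708740234375) [-0.12928204 -0.27964453]
mid est [ 0.63426083 -0.13415844  0.1       ]
```

Emit:
jog_arm(
  delta_pos=[
    [-0.1, -0.2, -3],
    [-0.1, -0.2, -7],
    [-0.1, -0.2, -11],
    [-0.1, -0.2, -14.5],
    [-0.1, -0.2, -16.5],
    [-0.1, -0.2, -17.8],
    [-0.1, -0.2, -17.8],
    [-0.1, -0.2, -17.8],
    [-0.1, -0.2, -17.8],
    [-0.1, -0.2, -17.8],
    [-0.1, -0.2, -17.8],
    [-0.1, -0.2, -17.8],
  ],
  turn=[0.8, 0.8, 0.8, 0.8, 0.8, 0.8, 0.8, 0.8, 0.8, 0.8, 0.8, 0.8],
  grip=[0, 0, 0, 0, 0, 0, 0, 0.15, 0.22, 1, 1, 1],
)

```text
time_s: 25.05
position: [0.4882, -0.3521, 0.0509]
tcp_rot: [[-0.923, 0.386, 0.001], [0.386, 0.923, -0.001], [-0.001, -0.001, -1.0]]
force: [-1.0, 1.6, 5.0]
opening: 0.776
grasp_force: 30.0
```

Emit:
jog_arm(
  delta_pos=[
    [0, 0, 0.5],
    [0, 0, 1.5],
    [0, 0, 3],
    [0, 0, 6],
    [0, 0, 10],
    [0, 0, 14],
    [0, 0, 17],
    [0, 0, 18],
    [0, 0, 18],
  ],
  turn=[0, 0, 0, 0, 0, 0, 0, 0, 0],
  grip=[1, 1, 1, 1, 1, 1, 1, 1, 1],
)

```text
time_s: 26.18
position: [0.4878, -0.3515, 0.2305]
tcp_rot: [[-0.923, 0.386, 0.001], [0.386, 0.923, -0.001], [-0.001, -0.0, -1.0]]
force: [-0.3, -0.0, -3.3]
opening: 0.781
grasp_force: 30.0
```

```bash
cat > mid.py <<'E'
from h import *
from scipy.optimize import least_squares
def mid(f,box):
    c=load(f); hsv=cv2.cvtColor(c['color'],cv2.COLOR_BGR2HSV)
    m=((hsv[...,1]<50)&(hsv[...,2]>125)).astype(np.uint8)
    x0,x1,y0,y1=box; k=np.zeros_like(m);k[y0:y1,x0:x1]=1;m*=k
    m=cv2.morphologyEx(m,cv2.MORPH_OPEN,np.ones((9,9)))
    cn=max(cv2.findContours(m,0,1)[0],key=cv2.contourArea)[:,0]
    cn=np.array([q for q in cn if x0+3<q[0]<x1-4 and y0+3<q[1]<y1-4])
    W=np.array([ray(c,*q,.1)[:2] for q in cn])
    r=least_squares(lambda p:np.hypot(*(W-p).T)-.08,[.63,-.13],loss='soft_l1',f_scale=.001)
    print(f,len(W),r.x,np.sqrt(np.mean(r.fun**2)))
E
python3 - <<'E'
from mid import *
mid('w4',(0,200,150,268));mid('w1',(470,640,180,268));mid('w3',(480,640,180,268));mid('w5',(500,640,170,268))
snap('wrist','w6'); print(read_state()['position'])
E
```

```text
w4 256 [ 0.6344141  -0.13413885] 0.0005827098392179144
w1 148 [ 0.63444329 -0.13456852] 0.0004370820281640172
w3 133 [ 0.63437767 -0.13421994] 0.00035522496718188874
w5 115 [ 0.63421288 -0.13408589] 0.0002805517947501757
[ 0.48726031 -0.35102103  0.22933053]
```

Emit:
jog_arm(
  delta_pos=[
    [1, 1.5, 0],
    [4, 6, 0],
    [7, 10, 0],
    [10, 14.5, 0],
    [13, 19, 0],
    [14.5, 21.4, 0],
    [14.7, 21.7, -2],
    [14.7, 21.7, -5],
    [14.7, 21.7, -7],
    [14.7, 21.7, -8.3],
    [14.7, 21.7, -8.7],
    [14.7, 21.7, -8.7],
  ],
  turn=[0, 0, 0, 0, 0, 0, 0, 0, 0, 0, 0, 0],
  grip=[1, 1, 1, 1, 1, 1, 1, 1, 1, 1, 1, 1],
)

```text
time_s: 27.72
position: [0.6351, -0.1344, 0.143]
tcp_rot: [[-0.923, 0.386, 0.0], [0.386, 0.923, 0.0], [-0.0, 0.0, -1.0]]
force: [0.2, -0.3, -2.2]
opening: 0.779
grasp_force: 30.0
```

Emit:
jog_arm(
  delta_pos=[
    [0, 0, -0.05],
    [0, 0, -0.1],
    [0, 0, -0.15],
    [0, 0, -0.2],
    [0, 0, -0.25],
    [0, 0, -0.25],
  ],
  turn=[0, 0, 0, 0, 0, 0],
  grip=[1, 1, 1, 1, 1, 1],
)

```text
time_s: 28.48
position: [0.6348, -0.1346, 0.1405]
tcp_rot: [[-0.923, 0.386, -0.0], [0.386, 0.923, 0.0], [0.0, -0.0, -1.0]]
force: [-0.9, -0.0, -2.1]
opening: 0.774
grasp_force: 30.0
```

Emit:
jog_arm(
  delta_pos=[
    [0, 0, -0.05],
    [0, 0, -0.1],
    [0, 0, -0.15],
    [0, 0, -0.18],
    [0, 0, -0.18],
  ],
  turn=[0, 0, 0, 0, 0],
  grip=[1, 1, 1, 1, 1],
)

```text
time_s: 29.1
position: [0.6348, -0.1346, 0.139]
tcp_rot: [[-0.923, 0.386, 0.0], [0.386, 0.923, -0.0], [-0.0, -0.0, -1.0]]
force: [-0.7, 0.8, -0.9]
opening: 0.772
grasp_force: 30.0
```

Emit:
jog_arm(
  delta_pos=[
    [0, 0, -0.05],
    [0, 0, -0.1],
    [0, 0, -0.1],
  ],
  turn=[0, 0, 0],
  grip=[1, 1, 1],
)

```text
time_s: 29.48
position: [0.6348, -0.1345, 0.139]
tcp_rot: [[-0.923, 0.386, 0.0], [0.386, 0.923, -0.0], [-0.0, -0.0, -1.0]]
force: [-2.6, 0.5, 4.7]
opening: 0.777
grasp_force: 30.0
```

Emit:
jog_arm(
  delta_pos=[
    [0, 0, 0],
    [0, 0, 0],
    [0, 0, 0],
    [0, 0, 0],
    [0, 0, 3],
    [0, 0, 7],
    [0, 0, 11],
    [-3, 2, 12],
    [-7, 5, 11],
    [-11, 8, 10],
    [-15, 11, 9],
    [-16, 12.5, 9],
  ],
  turn=[0, 0, 0, 0, 0, 0, 0, 0, 5, 10, 18, 18],
  grip=[0.15, 0.1, 0, 0, 0, 0, 0, 0, 0, 0, 0, 0],
)

```text
time_s: 30.98
position: [0.4713, -0.0078, 0.227]
tcp_rot: [[-0.997, 0.082, -0.004], [0.082, 0.997, 0.001], [0.004, 0.001, -1.0]]
force: [0.3, 0.4, -0.4]
opening: 0.999
grasp_force: 0.0
```

Emit:
jog_arm(
  delta_pos=[
    [0, 0, 0],
    [0, 0, 0],
    [0, 0, 0],
  ],
  turn=[0, 0, 0],
  grip=[0, 0, 0],
)

```text
time_s: 31.35
position: [0.4765, -0.0106, 0.228]
tcp_rot: [[-0.997, 0.083, 0.002], [0.083, 0.997, -0.001], [-0.002, -0.0, -1.0]]
force: [0.7, -1.0, -0.8]
opening: 1.003
grasp_force: 0.0
```

Run:
```python
from h import *
c=snap('wrist','w7'); t=snap('top','t7')
im=np.zeros((540,640,3),np.uint8); im[:300]=c['color'][:300]
im[300:540,:240]=cv2.resize(t['color'][190:270,300:380],(240,240),interpolation=cv2.INTER_CUBIC)
cv2.imwrite('pics/v7.png',im)
print(read_state()['position'],read_state()['time_s'],read_state()['tcp_rot'][:,0])
```

```text
[ 0.47581157 -0.01036109  0.22774928] 31.45 [-9.96547162e-01  8.30258069e-02 -6.84645151e-04]
```

View pics/v7.png

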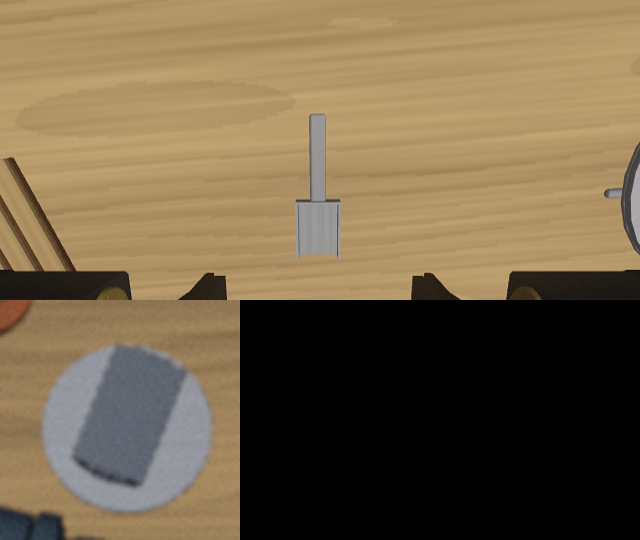

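The tub stands on the mid tier. The scoop's handle runs along column 318 from row 114 to 200, with the pan down to row 257, aligned with the tool.

Run:
```python
from h import *
c=load('w7'); p=read_state()['position']
hsv=cv2.cvtColor(c['color'],cv2.COLOR_BGR2HSV)
m=((hsv[...,1]<50)).astype(np.uint8); m[265:]=0;m[:,:280]=0;m[:,360:]=0;m[:105]=0
for v in(120,140,160,180,195,230): xs=np.where(m[v])[0]; print(v,xs.min(),xs.max(),end=' ; ')
ys=np.where(m[:,318])[0];print(ys.min(),ys.max())
r=ray(c,318,114,.016);j=ray(c,318,200,.022);f=ray(c,318,257.5,.0)
print(r,j,f,np.linalg.norm((r-j)[:2]),np.linalg.norm((r-f)[:2]))
d=(f-r)[:2];d/=np.linalg.norm(d);o=r[:2]+.065*d;o2=j[:2]-.02*d;o3=f[:2]-.08*d
print(np.degrees(np.arctan2(d[1],d[0])),o,o2,o3,((o+o2)/2-p[:2])*100)
```

```text
120 310 325 ; 140 310 325 ; 160 310 325 ; 180 310 325 ; 195 310 325 ; 230 296 339 ; 114 253
[ 0.38052912 -0.00261278  0.016     ] [ 0.46244183 -0.0094847   0.022     ] [ 0.52923813 -0.01514315  0.        ] 0.08220045562194407 0.1492359895756846
-4.816423156140691 [ 0.4452996 -0.0080704] [ 0.44251245 -0.00780543] [ 0.44952063 -0.00842607] [-3.19055465  0.2423174 ]
```

Emit:
jog_arm(
  delta_pos=[
    [-3.1, 0.2, -4],
    [-3.1, 0.2, -9],
    [-3.1, 0.2, -14],
    [-3.1, 0.2, -18],
    [-3.1, 0.2, -20.5],
    [-3.1, 0.2, -21.8],
    [-3.1, 0.2, -22.2],
    [-3.1, 0.2, -22.2],
    [-3.1, 0.2, -22.2],
  ],
  turn=[0, 0, 0, 0, 0, 0, 0, 0, 0],
  grip=[0, 0, 0, 0, 0, 0, 0, 0, 0.3],
)

```text
time_s: 32.58
position: [0.4445, -0.0077, 0.0066]
tcp_rot: [[-0.997, 0.082, 0.002], [0.082, 0.997, -0.001], [-0.002, -0.0, -1.0]]
force: [0.1, 0.6, -0.2]
opening: 0.95
grasp_force: 0.0
```

Emit:
jog_arm(
  delta_pos=[
    [0, 0, 0],
    [0, 0, 0],
    [0, 0, 0],
    [0, 0, 0],
    [0, 0, 0],
    [0, 0, 0],
    [0, 0, 0],
    [0, 0, 0],
  ],
  turn=[0, 0, 0, 0, 0, 0, 0, 0],
  grip=[0.5, 0.6, 0.7, 0.75, 1, 1, 1, 1],
)

```text
time_s: 33.58
position: [0.4438, -0.0076, 0.0057]
tcp_rot: [[-0.997, 0.082, -0.0], [0.082, 0.997, 0.0], [0.0, -0.0, -1.0]]
force: [0.6, -0.2, 0.1]
opening: 0.181
grasp_force: 30.0
```

Emit:
jog_arm(
  delta_pos=[
    [0, 0, 0.5],
    [0, 0, 1.5],
    [0, 0, 4],
    [0, 0, 8],
    [0, 0, 13],
    [0, 0, 18],
    [1, -1, 22],
    [4, -3, 23],
    [8, -5.5, 23],
    [12, -8, 23],
    [16, -11, 23],
    [18.7, -12.5, 23],
  ],
  turn=[0, 0, 0, 0, 0, 0, 0, -4, -8, -12, -16, -18],
  grip=[1, 1, 1, 1, 1, 1, 1, 1, 1, 1, 1, 1],
)

```text
time_s: 35.08
position: [0.6319, -0.1341, 0.2362]
tcp_rot: [[-0.922, 0.388, 0.001], [0.388, 0.922, -0.001], [-0.001, -0.0, -1.0]]
force: [-0.2, 0.7, -1.5]
opening: 0.179
grasp_force: 30.0
```

Emit:
jog_arm(
  delta_pos=[
    [0, 0, 0],
    [0, 0, 0],
    [0, 0, -2],
    [0, 0, -4],
    [0, 0, -5],
    [0, 0, -5],
    [0, 0, -5],
  ],
  turn=[0, 0, 0, 0, 0, 0, 0],
  grip=[1, 1, 1, 1, 1, 1, 1],
)

```text
time_s: 35.95
position: [0.6312, -0.1326, 0.1867]
tcp_rot: [[-0.923, 0.386, 0.001], [0.386, 0.923, -0.001], [-0.001, 0.0, -1.0]]
force: [-0.8, -0.5, -0.9]
opening: 0.178
grasp_force: 30.0
```

Run:
```python
from h import *
c=snap('wrist','w8'); print(read_state()['position'],read_state()['tcp_rot'][:,0])
```

```text
[ 0.63133334 -0.13268568  0.18681072] [-0.92263098  0.38567969 -0.00180213]
```

View pics/w8.png

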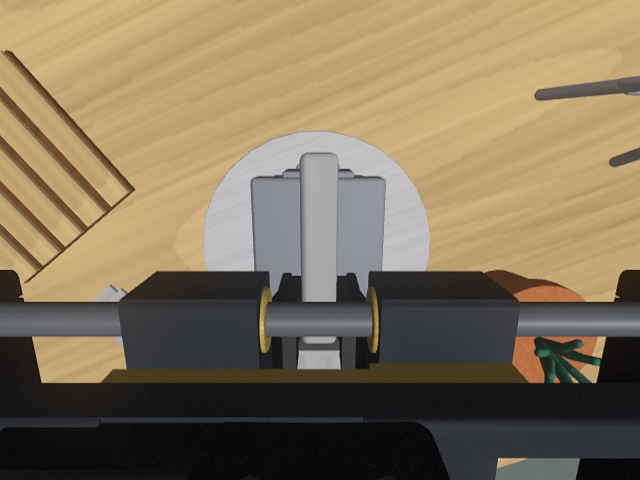

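Lid columns 251–385 and handle columns 301–338 are concentric, and the handle's rear end is at row 154.

Run:
```python
from h import *
c=load('w8'); s=read_state();p=s['position'];x=s['tcp_rot'][:,0];y=s['tcp_rot'][:,1]
for n,u,v,z in(('rear',319.5,154,.197),('lid',318,178,.164)):
    q=ray(c,u,v,z)-p; print(n,q@x,q@y)
```

```text
rear 0.0644262763579009 0.0012613350136987716
lid 0.052139971241567384 0.0006148379413481079
```

Emit:
jog_arm(
  delta_pos=[
    [0, 0, -0.4],
    [0, 0, -0.8],
    [0, 0, -1.1],
    [0, 0, -1.3],
    [0, 0, -1.4],
    [0, 0, -1.5],
    [0, 0, -1.5],
    [0, 0, -1.5],
  ],
  turn=[0, 0, 0, 0, 0, 0, 0, 0],
  grip=[1, 1, 1, 1, 1, 1, 1, 1],
)

```text
time_s: 37.0
position: [0.6309, -0.1326, 0.1709]
tcp_rot: [[-0.923, 0.386, 0.0], [0.386, 0.923, -0.0], [-0.0, -0.0, -1.0]]
force: [0.6, 0.5, -0.5]
opening: 0.177
grasp_force: 30.0
```

Emit:
jog_arm(
  delta_pos=[
    [0, 0, -0.05],
    [0, 0, -0.1],
    [0, 0, -0.12],
    [0, 0, -0.12],
  ],
  turn=[0, 0, 0, 0],
  grip=[1, 1, 1, 1],
)

```text
time_s: 37.5
position: [0.6309, -0.1326, 0.1697]
tcp_rot: [[-0.923, 0.386, 0.0], [0.386, 0.923, -0.0], [-0.0, -0.0, -1.0]]
force: [-0.1, 0.1, 0.7]
opening: 0.18
grasp_force: 30.0
```

Emit:
jog_arm(
  delta_pos=[
    [0, 0, -0.05],
    [0, 0, -0.08],
    [0, 0, -0.08],
  ],
  turn=[0, 0, 0],
  grip=[1, 1, 1],
)

```text
time_s: 37.88
position: [0.6309, -0.1326, 0.1697]
tcp_rot: [[-0.923, 0.386, 0.0], [0.386, 0.923, -0.0], [-0.001, -0.0, -1.0]]
force: [-1.8, 1.2, 5.5]
opening: 0.177
grasp_force: 30.0
```

Emit:
jog_arm(
  delta_pos=[
    [0, 0, 0],
    [0, 0, 0],
    [0, 0, 0],
    [0, 0, 0],
    [0, 0, 0],
    [0, 0, 1],
    [0, 0, 3],
    [0, 0, 6],
    [0, 0, 10],
    [0, 0, 14],
    [3, -4, 15],
    [6, -8, 15],
  ],
  turn=[0, 0, 0, 0, 0, 0, 0, 0, 0, 0, 0, 0],
  grip=[0.75, 0.7, 0.6, 0.4, 0.4, 0.4, 0.4, 0.4, 0.4, 0.4, 0.4, 0.4],
)

```text
time_s: 39.38
position: [0.6923, -0.2132, 0.3226]
tcp_rot: [[-0.923, 0.385, 0.005], [0.385, 0.923, -0.002], [-0.006, -0.0, -1.0]]
force: [0.0, 1.1, -0.6]
opening: 0.598
grasp_force: 0.0
```

Emit:
jog_arm(
  delta_pos=[
    [2, -2, 0],
    [2, -2, 0],
    [2, -2, 0],
    [2, -2, 0],
  ],
  turn=[0, 0, 0, 0],
  grip=[0, 0, 0, 0],
)

```text
time_s: 39.88
position: [0.7103, -0.2314, 0.3194]
tcp_rot: [[-0.923, 0.385, -0.0], [0.385, 0.923, 0.0], [0.0, 0.0, -1.0]]
force: [0.7, 0.0, 0.0]
opening: 0.952
grasp_force: 0.0
```

Run:
```python
from h import *
c=snap('wrist','w9'); s=snap('scene','s9')
im=np.zeros((600,640,3),np.uint8); im[:300]=c['color'][:300]
im[300:600,:600]=cv2.resize(s['color'][140:290,230:530],(600,300),interpolation=cv2.INTER_CUBIC)
cv2.imwrite('pics/v9.png',im); print(read_state()['position'])
```

```text
[ 0.71047572 -0.23153863  0.31944066]
```

View pics/v9.png

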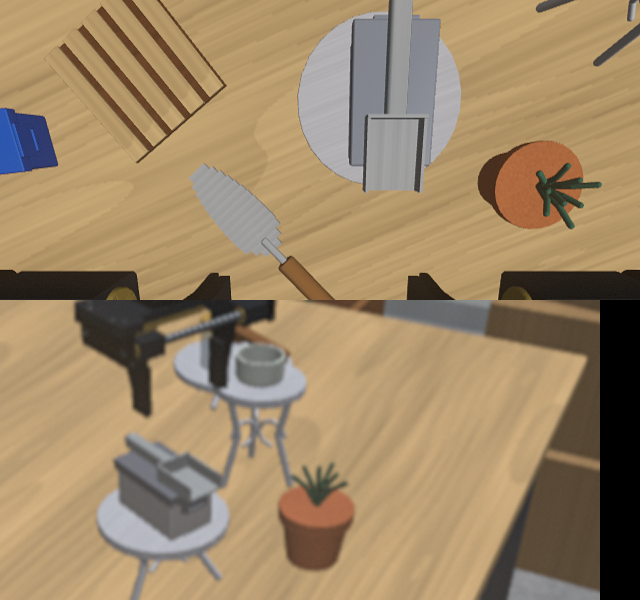

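The scoop lies right way up, lengthwise and centred on the tub's lid on the mid tier. The bowl and jar are in place, the brush, pot and trowel are undisturbed, and the arm is clear.

```bash
python3 -c "
from rig import *
print(hand_in())"
```

```text
the job is handed in; nothing more can be done
None
```

The job is handed in: jar on the lowest tier, bowl on the tallest and tub on the middle one with the scoop on its lid, placed in that order in about 40 s, with nothing else disturbed in the last pictures; no verdict was returned.

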